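# Uncover the seedlings and start the mist

## Task

Lift the green lid off the covered seedling pot and set it down gently in the white saucer, flat, right way up and roughly centred, and let go of it. Only then push the blue plunger on the grey mist unit fully down to the end of its stroke and let it spring back. Leave the two pots standing where they are and do not disturb the spray bottle, the pot stack or the trowel.

Things in the scene. Friction and masses are not known exactly. Their poses are not given: they have to be found in the camera images.
- lid: Loose green round lid with an orange knob, on the covered pot; 132 mm in diameter, 66 mm high, about 0.2 kg. Origin: centre of its underside, z up. From below: plug 100 mm in diameter, z 0 to 12 mm, inside the pot with about 5 mm play; flange 132 mm, 12 to 18 mm, resting on the pot's rim; shallow dome to 28 mm; 18 mm thick stem to 38 mm; knob.
- lid_knob (a point): Centre of the lid's orange knob, an upright cylinder 32 mm in diameter and 28 mm high (38 to 66 mm above the lid's origin); this point is 52 mm above the lid's origin.
- covered_pot: Black plastic pot filled with soil that carries the lid at the start; 100 mm high, 120 mm in diameter at the rim and 88 mm at the foot, wall 3 mm, soil 68 mm above the bench, about 0.85 kg, loose. Origin: centre of its underside.
- open_pot: The same kind of black pot without a lid, green seedlings and a white label stick (top 131 mm above the bench) in it. Leave it alone. Origin: centre of its underside.
- saucer: White round plant saucer, loose, open at the top; 200 mm in diameter at the rim, 18 mm high, floor 6 mm thick, flat inner floor about 170 mm in diameter. Origin: centre of its underside. A lid standing flat in it has its origin 6 mm above the saucer's.
- mist_unit: Grey box fixed to the bench, 120 x 100 x 70 mm (x, y, z), with a hose stub on its +x face and the blue plunger on top. Origin: centre of its underside.
- plunger_top (a point): Centre of the flat top of the blue plunger, a disc 48 mm in diameter, 112 mm above the bench when up; it moves straight down 20 mm when pressed, with a spring of about 3 N at first and 10 N at the end.
- plunger (a joint): Travel of the plunger in m: 0 up, 0.020 fully pressed; springs back when let go.
- spray_bottle: White spray bottle with green and orange trigger head, 80 mm in diameter, 212 mm high. Bystander. Origin: centre of its underside.
- pot_stack: Stack of three empty black pots, 110 mm in diameter, 112 mm high. Bystander. Origin: centre of its underside.
- trowel: Hand trowel with orange handle and steel blade, 257 mm long along its x, 64 mm wide, 26 mm high, lying on the bench. Bystander. Origin: under the middle.
Things that resemble listed ones, but are neither listed nor needed, are in the scene too. Leave any pink or red look-alike of the lid alone.

How it is judged:
By the outcome, as a careful person would: the job done as asked, in the order asked, and still so for the second after the job is handed in, with the robot touching nothing.
It also fails if it takes over 54 s, if anything falls off the work surface, if the arm or the gripper's body presses on something with over 40 N, if the wrist force passes 120 N, or if a joint passes its speed limit or range.

## Robot

A 6-joint arm with a two-finger parallel gripper is mounted at the origin on the work surface. World frame = base frame: x ahead of the robot, y to its left, z up, the work surface at z = 0. Lengths are in m, angles in rad, forces in N, time in s.
With the tool pointing down it reaches from about 0.25 to 0.775 m from the base axis. Payload 4 kg.
Tool frame: the origin (TCP) lies at the very end of the fingers, on their centre line; the grasp point (between the pads) lies 19 mm behind it; z points along the fingers, y is the line along which they close (so a half turn about z gives the same grasp; the last joint's range is limited). The gripper opens to 85 mm and grips with 20 to 120 N. Pads are 22 mm wide; open, the fingers measure 114 mm over their backs; the gripper's body (76 mm by 85 mm) begins 54 mm behind the grasp point. The pads swing forward as they close: fully open they stand 13 mm farther back than shut.
Start: joints at [1.069, 0.087, 1.371, -0, 1.684, -0.103], TCP at [0.214, 0.507, 0.199] pointing down, gripper open.
Joint ranges: [-3.1, 3.1], [-0.76, 2.03], [0.27, 2.55], [-1.08, 4.22], [0.17, 2.65], [-2.57, 2.57]. Speed limits (rad/s): [2.79, 2.79, 3.14, 3.14, 3.14, 3.14].

## Interface

Orientations are given as [roll, pitch, yaw] about the fixed x, y, z axes, in that order (R = Rz(yaw) Ry(pitch) Rx(roll)).
In Python, from station import * gives the robot as it stands. The module is installed in compiled form; this text tells all that it offers.
- The arm moves only by the shell command python3 -m creep 'ROWS'. ROWS is JSON, a list of rows, each a list of 3 entries, a list of its own where there are three numbers: the closure, from -1 (fully open) to 1 (shut), so that 0 is half open, then the shift along the tool's x, y, z scaled (see below), then the turn about the tool's z scaled (see below). A call has 1 to 5 rows; each row is the pose to reach, as a shift and turn from the pose commanded when the call began, along the tool's axes at that moment; what a row does not reach only later rows make up. The controller multiplies each number of a shift by 0.2 m and each number of a turn by pi/2 rad. A row lasts 1/8 s, in which the tool goes at most 62.5 mm and 10.7 degrees, less where a joint would pass 70% of its speed; a pose out of reach is approached as far as the arm can. A call with a number of a shift or a turn outside -1 to 1 is refused whole. A call with a gripper value outside its range is refused whole. The fingers move at their own pace and stop on an object; the grip force is fixed at half the most. Time passes only in rows, so rows that repeat a pose let the fingers close. It gives the time, the measured TCP pose, the force, the opening and the grip force at its end, in the units of the state.
- get_obs(): the state, without advancing time (a new reading comes with each control period).
- read_camera(name): name is "scene" or "side" or "wrist"; returns the picture (480x640x3 uint8, red, green, blue); there is no depth.
- camera_params(name): a dict with "K" (3x3 intrinsics, pixels), "pose" (4x4, takes a point from camera to world coordinates); the wrist camera has in their place "hand_eye" (4x4, takes a point from camera to tool coordinates, whose origin is the TCP and whose axes are the flange's). Camera axes: x right, y up, looking along -z (the intrinsics and any distortion apply to the point x, -y, -z); pixel columns grow to the right and rows downward; lengths in m; the calibration is good to about 2 mm. A picture is of the moment at which its call begins: read the wrist's pose just before it. camera_params takes no time and is no camera call.
- hand_in(): hands the job in; it is judged then, once.
Trained networks look in the newest picture that a camera, given by its name, has taken for a name from the list of things; names that differ only in an ending like _2 or _b are one class to them, and where a whole thing is asked for, a point or a joint stands for the part that bears it (a point fixed in the world has none). Each returns a list of dicts, best first, with "conf" (0 to 1); they miss things now and then, are a little off and sometimes report something else, mostly with a low value. They report only what shows in the picture. A call takes as long as a camera call. They do not tell look-alikes from the thing itself.
- boxes_of(camera, thing): "extent" ([left, top, right, bottom] in pixels, round what is visible of it).
- trace(camera, thing): "mask" (480x640 bool, what is visible of it) and "extent" ([left, top, right, bottom] in pixels, round what is visible of it).
The state is a dict: "t": time; "joint_pos": joint angles; "qvel": joint speeds; "tau": joint torques, N m; "tool_pos": TCP position; "eef_rot": TCP orientation; "ft_force": force on the tool from outside, world axes, zero at the start; "moment": the same for the moment, N m; "grip_width": finger opening in m; "grip_force": force on a finger pad.
Only numpy, scipy, OpenCV 4.12 (cv2) and the standard library are available. Lean on these libraries where they do the work, as an engineer would, in place of code of your own. Each camera call takes 0.05 s, during which the arm holds its last target. There are 200 camera calls.

## Working session

There is one attempt and no reset: what is moved stays moved. The work goes in short steps, Python scripts to look and compute and a shell command to move; the robot and the scene stay as the last step left them, time stands still between calls to the robot, and variables do not carry over. Pictures are saved under pics/ and viewed, at most 10 in all, crops included, and the job is handed in when it is done.

```bash
mkdir -p pics
python3 - <<'E'
from station import *
import cv2,numpy as np
a=read_camera("scene");b=read_camera("side")
cv2.imwrite("pics/scene.png",a[:,:,::-1]);cv2.imwrite("pics/side.png",b[:,:,::-1])
for c in("scene","side","wrist"):
    print(c,{k:np.round(v,4).tolist() if not isinstance(v,str) else v for k,v in camera_params(c).items()})
print(get_obs())
for c in("scene","side"):
  for n in("lid","saucer","mist_unit","plunger_top","covered_pot"):
    print(c,n,[(np.round(d["extent"]).tolist(),round(d["conf"],2)) for d in boxes_of(c,n)])
E
```

```text
scene {'K': [[509.1801, 0.0, 309.4826], [0.0, 509.1801, 245.8601], [0.0, 0.0, 1.0]], 'pose': [[-0.8461, -0.4373, 0.3048, 0.9931], [0.5327, -0.6754, 0.51, 0.7938], [-0.0172, 0.5939, 0.8044, 1.1915], [0.0, 0.0, 0.0, 1.0]]}
side {'K': [[441.7951, 0.0, 314.5121], [0.0, 441.7951, 237.4539], [0.0, 0.0, 1.0]], 'pose': [[-0.9898, 0.1128, -0.0868, 0.4639], [-0.1416, -0.7207, 0.6786, 0.9414], [0.014, 0.684, 0.7294, 0.9958], [0.0, 0.0, 0.0, 1.0]]}
wrist {'K': [[339.4511, 0.0, 314.1807], [0.0, 339.4511, 235.634], [0.0, 0.0, 1.0]], 'hand_eye': [[-0.0005, 0.9575, 0.2883, 0.0739], [1.0, 0.0006, -0.0004, -0.0015], [-0.0006, 0.2883, -0.9575, -0.1747], [0.0, 0.0, 0.0, 1.0]]}
{'t': 0.1, 'joint_pos': array([ 1.06889446e+00,  8.78877006e-02,  1.37213829e+00,  8.20414333e-06,
        1.68361735e+00, -1.03098671e-01]), 'qvel': array([ 3.54342362e-03, -2.39175724e-04, -1.35689972e-03,  2.33259578e-05,
        2.02043452e-04, -2.44942282e-03]), 'tau': array([ 2.14680644e-03, -3.53014898e+01, -3.14218998e+01, -1.18929452e-04,
        7.94044230e-03,  5.34307020e-06]), 'tool_pos': array([0.21331816, 0.50637195
[... 510 characters left out ...]

scene mist_unit [([330.0, 262.0, 396.0, 316.0], 0.92)]
scene plunger_top [([355.0, 266.0, 377.0, 288.0], 0.63)]
scene covered_pot [([254.0, 247.0, 284.0, 269.0], 0.71), ([354.0, 266.0, 378.0, 285.0], 0.23), ([436.0, 299.0, 491.0, 364.0], 0.15)]
side lid [([199.0, 235.0, 247.0, 273.0], 0.87), ([267.0, 188.0, 313.0, 223.0], 0.77), ([216.0, 199.0, 255.0, 226.0], 0.73), ([377.0, 286.0, 428.0, 324.0], 0.71)]
side saucer [([335.0, 168.0, 392.0, 202.0], 0.75), ([263.0, 188.0, 312.0, 220.0], 0.65)]
side mist_unit [([296.0, 274.0, 357.0, 325.0], 0.72)]
side plunger_top [([324.0, 273.0, 338.0, 295.0], 0.79), ([235.0, 259.0, 274.0, 317.0], 0.25)]
side covered_pot [([272.0, 217.0, 308.0, 243.0], 0.73)]
```

```bash
cat > h.py <<'E'
from station import *
import cv2,numpy as np
def ray(c,u,v,T=None):
    p=camera_params(c);K=np.array(p["K"]);T=np.array(p["pose"]) if T is None else T
    d=np.array([(u-K[0,2])/K[0,0],-(v-K[1,2])/K[1,1],-1.]);return T[:3,3],T[:3,:3]@d
def at(c,u,v,z,T=None):
    o,d=ray(c,u,v,T);return o+d*(z-o[2])/d[2]
def rpy(r):
    from scipy.spatial.transform import Rotation as R
    return R.from_euler("xyz",r).as_matrix()
def toolT():
    o=get_obs();T=np.eye(4);T[:3,:3]=rpy(o["eef_rot"]);T[:3,3]=o["tool_pos"];return T
def wristT(): return toolT()@np.array(camera_params("wrist")["hand_eye"])
E
python3 - <<'E'
import cv2,numpy as np
a=cv2.imread("pics/scene.png");b=cv2.imread("pics/side.png")
cv2.imwrite("pics/a.png",cv2.resize(a[140:380,140:520],(800,505),interpolation=cv2.INTER_CUBIC))
cv2.imwrite("pics/b.png",cv2.resize(b[140:360,170:460],(780,592),interpolation=cv2.INTER_CUBIC))
E
```

```text
(no output)
```

View pics/a.png

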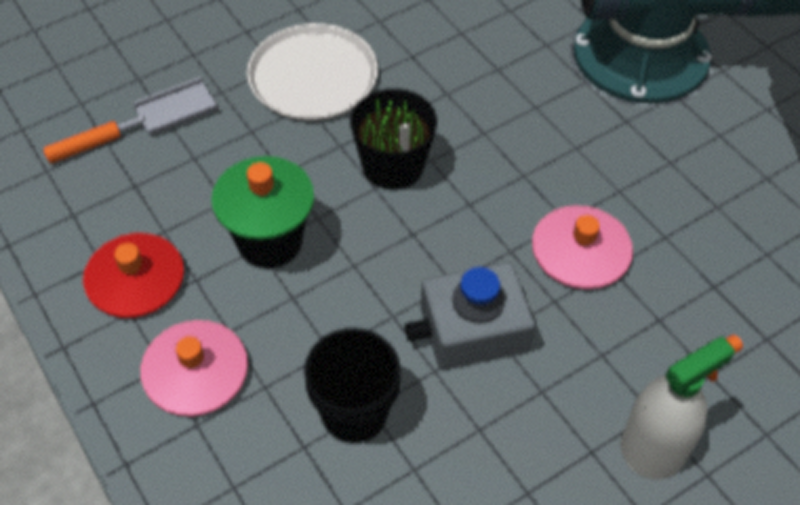

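View pics/b.png

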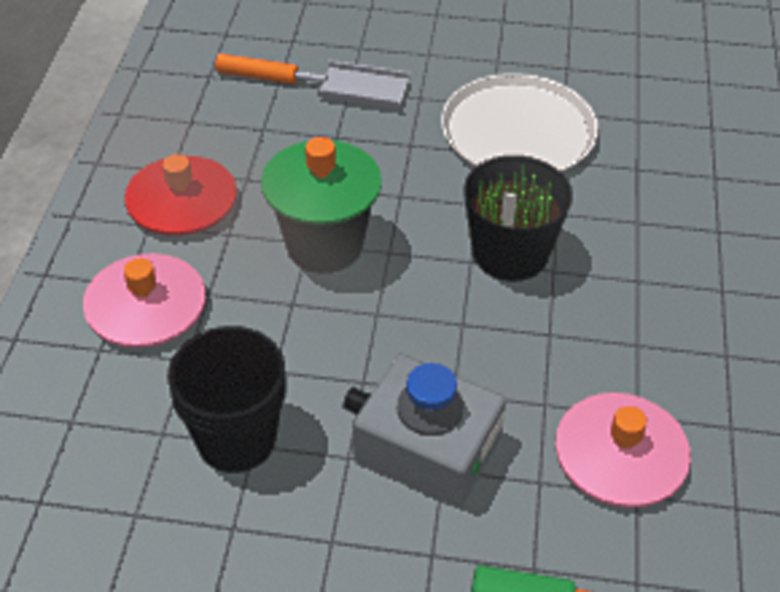

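The green lid on the pot is at scene crop (262,195), pixel ≈(264,233), with its knob at ≈(263,225); in the side view the knob is at ≈(289,198). The candidates are green (264,233), red (204,270), pink (232,315) and pink (417,257). Only the green one is green and on a pot, and both enlarged crops confirm it. The saucer is at scene (289,174) and the blue plunger at (368,274).

Run:
```python
from h import *
P={"knob":((263.5,225.5),(289,198.4),.140),"saucer rim":((288.7,173.7),(363.3,186.5),.018),"plunger":((368.5,274.4),(330.2,282.4),.112),"openpot":((326.7,197),(363,211),.1),"trowel blade":((225,190),(306,171),.01),"stack":((308,311),(254.5,282),.112)}
for n,(a,b,z) in P.items():
    A=at("scene",*a,z);B=at("side",*b,z)
    o1,d1=ray("scene",*a);o2,d2=ray("side",*b)
    s=np.linalg.lstsq(np.c_[d1,-d2],o2-o1,rcond=None)[0]
    print(n,A[:2].round(3),B[:2].round(3),"tri",((o1+s[0]*d1+o2+s[1]*d2)/2).round(3),"reach",np.hypot(*A[:2]).round(3))
T=toolT();print(T[:3,:3].round(3),T[:3,3])
```

```text
knob [0.661 0.004] [0.661 0.003] tri [0.661 0.003 0.139] reach 0.661
saucer rim [ 0.451 -0.23 ] [ 0.45 -0.23] tri [ 0.45  -0.232  0.015] reach 0.506
plunger [0.507 0.266] [0.508 0.266] tri [0.508 0.268 0.115] reach 0.572
openpot [ 0.445 -0.019] [ 0.444 -0.02 ] tri [ 0.444 -0.02   0.099] reach 0.446
trowel blade [ 0.652 -0.285] [ 0.657 -0.292] tri [ 0.655 -0.276  0.022] reach 0.712
stack [0.691 0.272] [0.696 0.293] tri [0.694 0.28  0.108] reach 0.743
[[-0.922  0.388  0.   ]
 [ 0.388  0.922  0.   ]
 [-0.     0.    -1.   ]] [0.21359308 0.50686585 0.1988728 ]
```

Run:
```python
from h import *
print(at("scene",452,358,0.01),at("scene",475,310,.2),at("scene",492,302,.19))
```

```text
[0.43336503 0.52711218 0.01      ] [0.40504457 0.51165169 0.2       ] [0.35302543 0.51416118 0.19      ]
```

```bash
python3 -m creep '[[-1,[-0.1,-0.22,-0.1],0],[-1,[-0.2,-0.45,-0.2],0],[-1,[-0.3,-0.68,-0.3],0],[-1,[-0.37,-0.88,-0.3],0],[-1,[-0.37,-0.88,-0.3],0]]'
```

```text
t: 1.23
tool_pos: [0.2135, 0.3145, 0.26]
eef_rot: [3.138, 0.001, 2.74]
ft_force: [-0.9, -0.2, 0.6]
grip_width: 0.0854
grip_force: 0.0
```

```bash
python3 -m creep '[[-1,[-0.3,-0.06,0],0],[-1,[-0.6,-0.13,0],0],[-1,[-0.89,-0.19,0],0],[-1,[-0.89,-0.19,0],0]]'; python3 -m creep '[[-1,[-0.3,-0.06,0],0],[-1,[-0.6,-0.13,0],0],[-1,[-0.89,-0.19,0],0],[-1,[-0.89,-0.19,0],0]]'; python3 -m creep '[[-1,[-0.3,-0.06,0],0],[-1,[-0.6,-0.13,0],0],[-1,[-0.89,-0.19,0],0],[-1,[-0.89,-0.19,0],0],[-1,[-0.89,-0.19,0],0]]'
python3 - <<'E'
from h import *
T=wristT();im=read_camera("wrist");cv2.imwrite("pics/w1.png",im[:,:,::-1])
h=cv2.cvtColor(im,cv2.COLOR_RGB2HSV)
print(get_obs()["tool_pos"],toolT()[:3,:3].round(3).tolist())
for n,lo,hi,z in(("green",(45,90,40),(80,255,255),.103),("orange",(5,130,90),(20,255,255),.147)):
    m=cv2.inRange(h,lo,hi);k,l,s,c=cv2.connectedComponentsWithStats(m)
    for i in np.argsort(-s[1:,4])[:2]+1: print(n,s[i].tolist(),c[i].round(1),at("wrist",*c[i],z,T).round(4))
E
```

```text
t: 1.72
tool_pos: [0.3654, 0.2101, 0.2575]
eef_rot: [-3.14, -0.001, 2.736]
ft_force: [-0.6, 0.6, 0.5]
grip_width: 0.0856
grip_force: 0.0
t: 2.22
tool_pos: [0.5139, 0.1069, 0.2564]
eef_rot: [-3.14, -0.003, 2.74]
ft_force: [-0.9, 0.3, 0.2]
grip_width: 0.0853
grip_force: 0.0
t: 2.85
tool_pos: [0.6608, 0.0057, 0.2584]
eef_rot: [3.141, -0.002, 2.745]
ft_force: [0.1, -0.3, -0.3]
grip_width: 0.0851
grip_force: 0.0
[0.66055504 0.00581809 0.25957407] [[-0.922, 0.386, 0.0], [0.386, 0.922, 0.001], [-0.0, 0.001, -1.0]]
green [243, 146, 134, 131, 12448] [309.2 209.7] [6.568e-01 5.000e-04 1.030e-01]
green [173, 4, 25, 26, 195] [184.   15.9] [ 0.4608 -0.0319  0.103 ]
orange [291, 204, 36, 40, 1113] [308.4 224.3] [ 0.6599 -0.0008  0.147 ]
orange [322, 327, 25, 33, 616] [333.9 344.3] [ 0.7806 -0.0252  0.147 ]
```

View pics/w1.png

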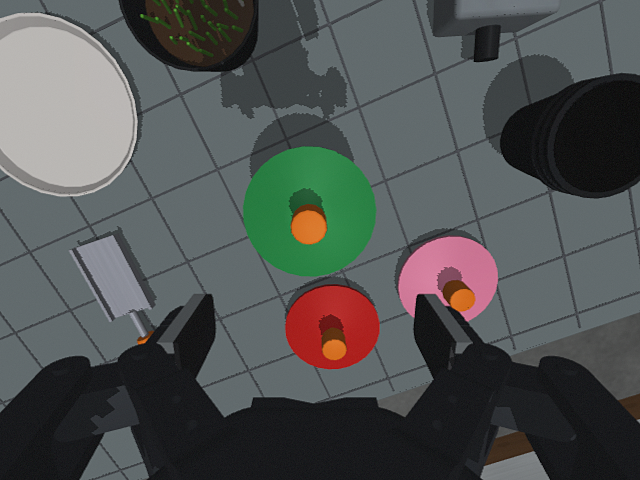

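The wrist picture shows the green lid centred at (310,211) with its orange knob top at (309,227). The red lid (333,327) and pink lid (448,280) are apart from it. The measured knob position agrees with the triangulated one to within 4 mm, so I'll descend, close and check.

```bash
python3 -m creep '[[-1,[-0.01,-0.03,0.2],0],[-1,[-0.01,-0.03,0.4],0],[-1,[-0.01,-0.03,0.6],0],[-1,[-0.01,-0.03,0.7],0],[-1,[-0.01,-0.03,0.7],0]]';  python3 -m creep '[[0.3,[0,0,0],0],[0.3,[0,0,0],0],[1,[0,0,0],0],[1,[0,0,0],0],[1,[0,0,0],0]]'; python3 -m creep '[[1,[0,0,0],0],[1,[0,0,0],0],[1,[0,0,0],0],[1,[0,0,0],0]]'
```

```text
t: 3.52
tool_pos: [0.6595, -0.0016, 0.1183]
eef_rot: [-3.141, -0.002, 2.744]
ft_force: [-0.5, 0.0, 1.5]
grip_width: 0.0852
grip_force: 0.0
t: 4.15
tool_pos: [0.6621, -0.0032, 0.1216]
eef_rot: [3.14, 0.005, 2.742]
ft_force: [0.4, 0.3, 5.4]
grip_width: -0.0
grip_force: 3.0
t: 4.65
tool_pos: [0.6622, -0.0032, 0.1216]
eef_rot: [3.14, 0.005, 2.742]
ft_force: [-0.4, -0.2, 6.5]
grip_width: 0.0003
grip_force: 3.0
```

Run:
```python
from h import *
im=read_camera("wrist");s=read_camera("side");c=read_camera("scene")
cv2.imwrite("pics/w2.png",np.hstack([cv2.resize(im[:,:,::-1],(400,300)),cv2.resize(s[140:290,220:420,::-1],(400,300))]))
h=cv2.imwrite("pics/c2.png",c[:,:,::-1])
```

```text
(no output)
```

View pics/w2.png

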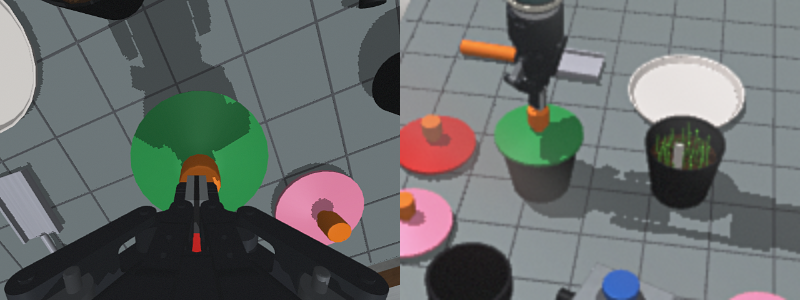

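The pictures show the fingers shut (grip width 0) at the knob rather than around it, near crop (200,180). I'll enlarge to see how they missed.

Run:
```python
from h import *
im=read_camera("wrist")[:,:,::-1];c=cv2.imread("pics/c2.png")
cv2.imwrite("pics/w3.png",np.hstack([cv2.resize(im[200:400,220:420],(400,400),interpolation=cv2.INTER_CUBIC),cv2.resize(c[180:280,215:315],(400,400),interpolation=cv2.INTER_CUBIC)]))
o=get_obs();print({k:np.round(v,4).tolist() for k,v in o.items()})
```

```text
{'t': 4.85, 'joint_pos': [-0.0903, 0.3572, 1.2008, -0.0002, 1.5787, -1.262], 'qvel': [0.0006, 0.0012, 0.0001, -0.0006, 0.0001, -0.0007], 'tau': [0.294, -42.3604, -28.0136, 0.1446, -0.0789, -0.001], 'tool_pos': [0.6622, -0.0032, 0.1216], 'eef_rot': [3.1404, 0.0046, 2.7424], 'ft_force': [-0.4272, -1.1981, 6.1113], 'moment': [-0.0218, -0.02, -0.0217], 'grip_force': 2.9902, 'grip_width': -0.0001}
```

View pics/w3.png

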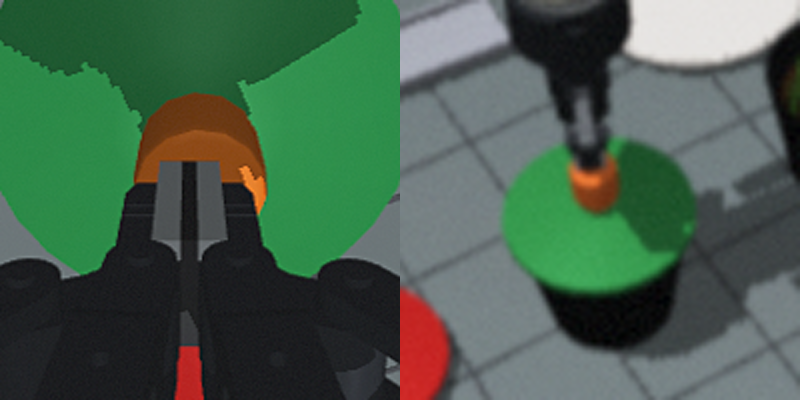

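The fingers closed on top of the knob. The fingertip outline in the wrist picture shows why: the tips are about 33 mm (shut) to 45 mm (open) behind the reported TCP. Contact at a reported z of 0.122 with a knob top of 0.154 agrees with this. I'll back off, open and remeasure before going 33 mm deeper.

```bash
python3 -m creep '[[1,[0,0,-0.2],0],[-1,[0,0,-0.4],0],[-1,[0,0,-0.4],0],[-1,[0,0,-0.4],0],[-1,[0,0,-0.4],0]]'; python3 -m creep '[[-1,[0,0,0],0],[-1,[0,0,0],0]]'
python3 - <<'E'
from h import *
T=wristT();im=read_camera("wrist");cv2.imwrite("pics/w4.png",im[:,:,::-1])
h=cv2.cvtColor(im,cv2.COLOR_RGB2HSV)
K=np.array(camera_params("wrist")["K"]);print(toolT()[:3,3],get_obs()["ft_force"],get_obs()["grip_width"])
m=cv2.inRange(h,(45,90,30),(80,255,255));k,l,s,c=cv2.connectedComponentsWithStats(m);i=1+s[1:,4].argmax()
x,y,w,hh,_=s[i];print("green",s[i],at("wrist",x+w/2,y+hh/2,.103,T))
m=cv2.inRange(h,(5,130,150),(20,255,255));k,l,s,c=cv2.connectedComponentsWithStats(m)
for i in np.argsort(-s[1:,4])[:3]+1:print("top",s[i],c[i],at("wrist",*c[i],.154,T), (toolT()[:3,:3].T@(at("wrist",*c[i],.154,T)-toolT()[:3,3])).round(4))
E
```

```text
t: 5.48
tool_pos: [0.6599, -0.0027, 0.1964]
eef_rot: [-3.14, -0.004, 2.743]
ft_force: [0.1, -0.3, 0.4]
grip_width: 0.0724
grip_force: 0.0
t: 5.72
tool_pos: [0.6605, -0.0028, 0.1979]
eef_rot: [-3.141, -0.001, 2.743]
ft_force: [0.7, 0.4, 0.7]
grip_width: 0.0855
grip_force: 0.0
[ 0.6605904  -0.00274085  0.19818279] [0.78471902 0.31377127 0.47550516] 0.0855190125189089
green [  237   145   162   156 17960] [6.57790955e-01 2.02254882e-04 1.03000000e-01]
top [ 297  225   44   42 1445] [318.44775087 245.64429066] [ 0.66012557 -0.00105266  0.154     ] [0.001  0.0014 0.0442]
top [481 312  30  26 590] [495.35254237 324.19830508] [0.76605338 0.09462937 0.154     ] [-0.0594  0.1307  0.0441]
top [331 369  29  24 521] [344.86372361 380.73704415] [ 0.76934377 -0.02458974  0.154     ] [-0.1087  0.0221  0.0441]
```

View pics/w4.png

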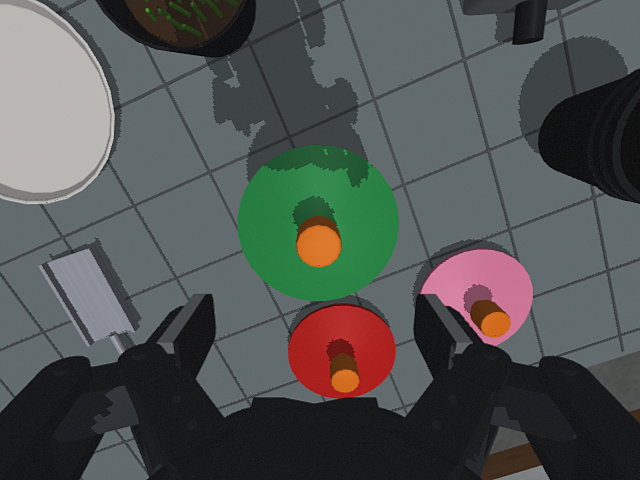

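The wrist picture shows the lid undisturbed: its knob is at (318,246), centred under the tool within 2 mm, and the open fingertips are at (213,295) and (417,295). I'll descend to a reported z of 0.086.

```bash
python3 -m creep '[[-1,[0,0.01,0.2],0],[-1,[0,0.01,0.4],0],[-1,[0,0.01,0.5],0],[-1,[0,0.01,0.56],0],[-1,[0,0.01,0.56],0]]';  python3 -m creep '[[0.3,[0,0,0],0],[1,[0,0,0],0],[1,[0,0,0],0],[1,[0,0,0],0],[1,[0,0,0],0]]'; python3 -m creep '[[1,[0,0,0],0],[1,[0,0,0],0],[1,[0,0,0],0]]'
```

```text
t: 6.4
tool_pos: [0.6616, -0.0009, 0.0868]
eef_rot: [3.142, -0.0, 2.743]
ft_force: [-0.9, -0.8, 0.1]
grip_width: 0.0854
grip_force: 0.0
t: 7.02
tool_pos: [0.6623, -0.0007, 0.0881]
eef_rot: [3.14, 0.002, 2.743]
ft_force: [0.8, 1.3, 3.9]
grip_width: 0.0304
grip_force: 59.8
t: 7.4
tool_pos: [0.6623, -0.0007, 0.088]
eef_rot: [3.14, 0.002, 2.743]
ft_force: [1.6, 2.0, 4.6]
grip_width: 0.0306
grip_force: 59.9
```

```bash
python3 -m creep '[[1,[0,0,-0.05],0],[1,[0,0,-0.1],0],[1,[0,0,-0.25],0],[1,[0,0,-0.4],0],[1,[0,0,-0.5],0]]'
python3 - <<'E'
from h import *
T=wristT();im=read_camera("wrist");s=read_camera("side");c=read_camera("scene")
cv2.imwrite("pics/w5.png",np.hstack([cv2.resize(im[:,:,::-1],(400,300)),cv2.resize(s[120:270,220:420,::-1],(400,300))]))
for n in("wrist",):
  for d in trace(n,"saucer")[:2]:
    print(d["conf"],d["extent"])
cc=toolT();print(cc.round(4).tolist())
h=cv2.cvtColor(c,cv2.COLOR_RGB2HSV)
for cam in("scene","side"):
  for d in trace(cam,"saucer")[:2]:
    print(cam,d["conf"],d["extent"]); cn=max(cv2.findContours(d["mask"].astype(np.uint8),0,1)[0],key=len);e=cv2.fitEllipse(cv2.convexHull(cn));print(e,at(cam,*e[0],.014))
E
```

```text
t: 8.02
tool_pos: [0.6618, -0.0012, 0.1887]
eef_rot: [3.141, 0.001, 2.743]
ft_force: [0.4, 0.3, -1.1]
grip_width: 0.0303
grip_force: 59.5
0.63 [0.0, 0.0, 109.3, 206.1]
[[-0.9215, 0.3885, -0.0003, 0.6614], [0.3885, 0.9215, -0.0, -0.0011], [0.0003, -0.0002, -1.0, 0.1865], [0.0, 0.0, 0.0, 1.0]]
scene 0.68 [263.6, 149.1, 318.6, 195.4]
((289.2571105957031, 173.1807403564453), (45.78496170043945, 56.70588684082031), 86.47942352294922) [ 0.44671037 -0.23406822  0.014     ]
side 0.73 [333.7, 167.8, 391.0, 201.5]
((362.7813720703125, 185.79351806640625), (37.39597702026367, 58.117618560791016), 96.4152603149414) [ 0.45147    -0.23807247  0.014     ]
```

View pics/w5.png

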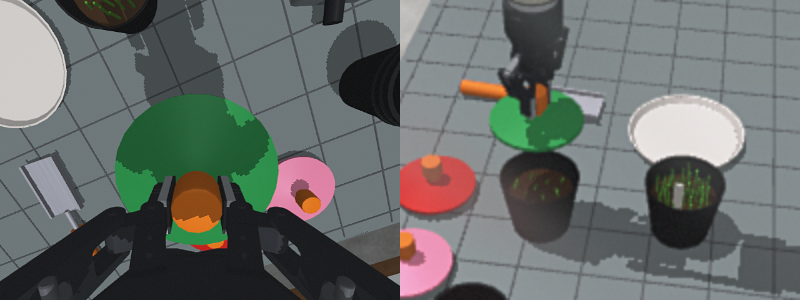

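The wrist and side pictures show the lid clear of the pot, level, and held by the knob. Both pots are standing and the saucer is unobstructed at about (0.450,-0.232).

```bash
python3 -m creep '[[1,[0.07,-0.18,0],0],[1,[0.15,-0.4,0],0],[1,[0.22,-0.62,0],0],[1,[0.26,-0.74,0],0]]'; python3 -m creep '[[1,[0.07,-0.2,0],0],[1,[0.15,-0.42,0],0],[1,[0.22,-0.62,0],0],[1,[0.26,-0.74,0],0],[1,[0.26,-0.74,0],0]]'; python3 -m creep '[[1,[0,0,0.2],0],[1,[0,0,0.4],0],[1,[0,0,0.6],0],[1,[0,0,0.72],0],[1,[0,0,0.78],0]]'
```

```text
t: 8.82
tool_pos: [0.5539, -0.1184, 0.1851]
eef_rot: [-3.141, -0.003, 2.741]
ft_force: [-0.6, 0.5, -1.5]
grip_width: 0.0303
grip_force: 59.8
t: 9.45
tool_pos: [0.4492, -0.2341, 0.1854]
eef_rot: [3.141, -0.003, 2.74]
ft_force: [-0.2, -0.2, -1.1]
grip_width: 0.031
grip_force: 59.9
t: 10.07
tool_pos: [0.4499, -0.2315, 0.0282]
eef_rot: [3.14, -0.004, 2.744]
ft_force: [-0.2, 0.3, -1.5]
grip_width: 0.0307
grip_force: 59.9
```

```bash
python3 -m creep '[[1,[0,0,0.03],0],[1,[0,0,0.06],0],[1,[0,0,0.08],0],[1,[0,0,0.09],0],[1,[0,0,0.09],0]]'; python3 -m creep '[[1,[0,0,0.01],0],[1,[0,0,0.01],0],[1,[0,0,0.015],0],[1,[0,0,0.02],0],[1,[0,0,0.02],0]]'
```

```text
t: 10.7
tool_pos: [0.4509, -0.2335, 0.013]
eef_rot: [3.142, 0.0, 2.743]
ft_force: [-0.4, -0.2, -1.5]
grip_width: 0.0305
grip_force: 59.9
t: 11.32
tool_pos: [0.4507, -0.2333, 0.0087]
eef_rot: [3.141, -0.0, 2.743]
ft_force: [-0.9, -0.3, -2.2]
grip_width: 0.0305
grip_force: 59.9
```

```bash
python3 -m creep '[[1,[0,0,0.005],0],[1,[0,0,0.01],0],[1,[0,0,0.01],0]]'; python3 -m creep '[[1,[0,0,0.005],0],[1,[0,0,0.01],0],[1,[0,0,0.01],0]]'
```

```text
t: 11.7
tool_pos: [0.4507, -0.2332, 0.0066]
eef_rot: [3.141, -0.0, 2.743]
ft_force: [-0.3, 0.7, -2.2]
grip_width: 0.0308
grip_force: 59.9
t: 12.08
tool_pos: [0.4509, -0.2334, 0.006]
eef_rot: [-3.142, 0.0, 2.743]
ft_force: [-2.8, 1.7, 6.2]
grip_width: 0.0305
grip_force: 60.6
```

Contact came at the expected height of 0.006, so I'll release, rise and look.

```bash
python3 -m creep '[[0,[0,0,0],0],[-1,[0,0,0],0],[-1,[0,0,0],0],[-1,[0,0,0],0],[-1,[0,0,0],0]]'; python3 -m creep '[[-1,[0,0,-0.15],0],[-1,[0,0,-0.4],0],[-1,[0,0,-0.7],0],[-1,[0,0,-1],0],[-1,[0,0,-1],0]]'
python3 - <<'E'
from h import *
T=wristT();im=read_camera("wrist");s=read_camera("side");c=read_camera("scene")
cv2.imwrite("pics/w6.png",np.hstack([cv2.resize(im[:,:,::-1],(400,300)),cv2.resize(s[140:290,240:440,::-1],(400,300))]))
for cam in("scene","side","wrist"):
  im=read_camera(cam);h=cv2.cvtColor(im,cv2.COLOR_RGB2HSV);m=cv2.inRange(h,(45,90,30),(80,255,255));k,l,st,ce=cv2.connectedComponentsWithStats(m)
  for i in np.argsort(-st[1:,4])[:2]+1:
    x,y,w,hh,_=st[i];print(cam,st[i],at(cam,x+w/2,y+hh/2,.024,T if cam=="wrist" else None).round(4))
print(toolT()[:3].round(4).tolist())
E
```

```text
t: 12.7
tool_pos: [0.4508, -0.2333, 0.0047]
eef_rot: [3.141, -0.0, 2.743]
ft_force: [-0.7, -0.6, -0.7]
grip_width: 0.0856
grip_force: 0.0
t: 13.32
tool_pos: [0.4536, -0.2352, 0.2119]
eef_rot: [-3.139, 0.013, 2.743]
ft_force: [0.1, -0.4, -0.7]
grip_width: 0.0855
grip_force: 0.0
scene [269 159  41  29 818] [ 0.4514 -0.2237  0.024 ]
scene [457 300  32  29 467] [0.3141 0.4686 0.024 ]
side [345 173  38  25 672] [ 0.4476 -0.2283  0.024 ]
side [345 350  39  24 655] [0.4037 0.4227 0.024 ]
wrist [  253   143   123   122 10791] [ 0.4548 -0.2373  0.024 ]
wrist [ 490  121  110   37 1099] [0.4845 0.0064 0.024 ]
[[-0.9215, 0.3883, -0.0035, 0.4499], [0.3883, 0.9215, 0.0025, -0.2327], [0.0042, 0.0009, -1.0, 0.2025]]
```

View pics/w6.png

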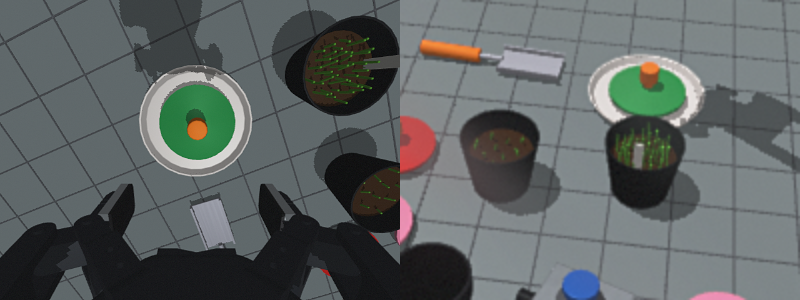

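The lid stands flat and centred in the saucer at crop (197,123), knob up, and both pots are still standing. Now the plunger.

```bash
python3 -m creep '[[1,[0.08,0.27,0],0],[1,[0.16,0.54,0],0],[1,[0.235,0.805,0],0],[1,[0.235,0.805,0],0]]'; python3 -m creep '[[1,[0.08,0.27,0],0],[1,[0.16,0.54,0],0],[1,[0.235,0.805,0],0],[1,[0.235,0.805,0],0]]'; python3 -m creep '[[1,[0.08,0.27,0],0],[1,[0.16,0.54,0],0],[1,[0.235,0.805,0],0],[1,[0.235,0.805,0],0],[1,[0.235,0.805,0],0]]'
python3 - <<'E'
from h import *
T=wristT();im=read_camera("wrist");cv2.imwrite("pics/w7.png",im[:,:,::-1])
h=cv2.cvtColor(im,cv2.COLOR_RGB2HSV);m=cv2.inRange(h,(105,120,60),(130,255,255));k,l,st,ce=cv2.connectedComponentsWithStats(m)
t=toolT();print(t[:3,3],get_obs()["grip_width"])
for i in np.argsort(-st[1:,4])[:2]+1:
    x,y,w,hh,_=st[i];p=at("wrist",x+w/2,y+hh/2,.112,T);print(st[i],p.round(4),"tool/0.2",(t[:3,:3].T@(p-t[:3,3])/.2).round(3))
E
```

```text
t: 14.12
tool_pos: [0.4695, -0.0633, 0.2035]
eef_rot: [3.141, -0.003, 2.749]
ft_force: [0.2, -0.9, -0.1]
grip_width: 0.012
grip_force: 0.0
t: 14.62
tool_pos: [0.4888, 0.1021, 0.2034]
eef_rot: [-3.141, -0.002, 2.748]
ft_force: [-0.4, 0.6, -1.0]
grip_width: 0.0002
grip_force: 0.0
t: 15.25
tool_pos: [0.5087, 0.2647, 0.2039]
eef_rot: [-3.139, -0.001, 2.741]
ft_force: [0.1, 1.0, -0.6]
grip_width: 0.0002
grip_force: 0.0
[0.5087292  0.26447423 0.20426382] 0.00023389343226615196
[ 285  197   57   58 2578] [0.5061 0.2634 0.112 ] tool/0.2 [ 0.01  -0.009  0.461]
```

```bash
python3 -m creep '[[1,[0,0,0.2],0],[1,[0,0,0.4],0],[1,[0,0,0.52],0],[1,[0,0,0.58],0],[1,[0,0,0.58],0]]'; python3 -m creep '[[1,[0,0,0.04],0],[1,[0,0,0.07],0],[1,[0,0,0.1],0],[1,[0,0,0.12],0],[1,[0,0,0.12],0]]'
```

```text
t: 15.92
tool_pos: [0.5083, 0.2653, 0.0885]
eef_rot: [-3.141, -0.001, 2.741]
ft_force: [0.5, 0.1, 0.0]
grip_width: -0.0
grip_force: 0.0
t: 16.55
tool_pos: [0.5096, 0.2667, 0.0663]
eef_rot: [3.14, 0.003, 2.743]
ft_force: [-0.2, -1.2, 7.5]
grip_width: -0.0002
grip_force: 3.4
```

```bash
python3 -m creep '[[1,[0,0,0.02],0],[1,[0,0,0.04],0],[1,[0,0,0.05],0],[1,[0,0,0.05],0]]'; python3 -m creep '[[1,[0,0,0.01],0],[1,[0,0,0.02],0],[1,[0,0,0.02],0]]'
```

```text
t: 17.05
tool_pos: [0.5097, 0.2668, 0.0595]
eef_rot: [3.139, 0.004, 2.743]
ft_force: [-3.6, -3.9, 16.3]
grip_width: -0.0001
grip_force: 8.3
t: 17.42
tool_pos: [0.5099, 0.2668, 0.0593]
eef_rot: [3.138, 0.005, 2.743]
ft_force: [-12.3, -6.0, 30.5]
grip_width: 0.0
grip_force: 15.1
```

The plunger is at its end stop: force rose from 16 to 30 N without further travel. I'll retract straight up and check everything.

```bash
python3 -m creep '[[1,[0,0,-0.1],0],[1,[0,0,-0.3],0],[1,[0,0,-0.6],0],[1,[0,0,-0.8],0],[1,[0,0,-0.8],0]]'; python3 -m creep '[[1,[0,0,0],0],[1,[0,0,0],0]]'
python3 - <<'E'
from h import *
s=read_camera("side");c=read_camera("scene")
cv2.imwrite("pics/end.png",np.hstack([cv2.resize(c[140:380,170:490,::-1],(400,300)),cv2.resize(s[140:380,160:480,::-1],(400,300))]))
E
```

```text
t: 18.05
tool_pos: [0.5102, 0.2676, 0.2156]
eef_rot: [3.135, 0.006, 2.743]
ft_force: [0.5, -0.0, -0.2]
grip_width: 0.0
grip_force: 0.0
t: 18.3
tool_pos: [0.5073, 0.2662, 0.2081]
eef_rot: [-3.138, -0.003, 2.743]
ft_force: [0.5, -0.7, 0.1]
grip_width: -0.0001
grip_force: 0.0
```

View pics/end.png

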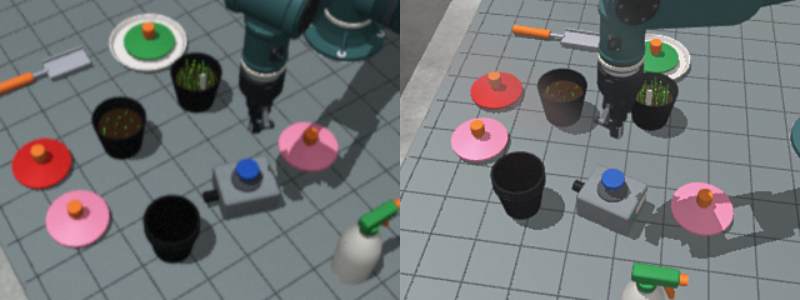

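The lid is in the saucer at (150,42), the plunger is back up at (247,170), and the pots, bottle, stack and trowel are in place. The robot is touching nothing.

```bash
python3 -c "
from station import *
print(hand_in())"
```

```text
the job is handed in; nothing more can be done
None
```

The green lid is flat and centred in the saucer and released; the blue plunger was then pressed to its end stop and sprang back. The first grasp closed on top of the knob (about 6 N), the second held, nothing else looked moved, and the job was handed in at about 18 s.

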